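# Wedge the focus pin and lock the lens ring

## Robot

A 7-joint arm with a two-finger parallel gripper is mounted at the origin on a cart in front of the work surface, level with it; the furniture and walls round the work are solid. World frame = base frame: x ahead of the robot, y to its left, z up, the work surface at z = 0. Lengths are in m, angles in rad, forces in N, time in s.
With the tool pointing down it reaches from about 0.4 to 0.85 m from the base axis. Payload 10.4 kg.
Tool frame: the origin (TCP) lies at the very end of the fingers, on their centre line; the grasp point (between the pads) lies grip_point_offset behind it (grip_point_offset is the distance from the TCP to the grasp point, in m); z points along the fingers, y is the line along which they close (so a half turn about z gives the same grasp; the last joint's range is limited). The gripper opens to 87 mm and grips with 3 to 60 N. Pads are 19 mm wide; open, the fingers measure 117 mm over their backs; the gripper's body (75 mm by 190 mm) begins 51 mm behind the grasp point.
Start: joints at [-1.203, 0.332, -0.065, 1.46, 0.022, 1.35, -0.088], TCP at [0.238, 0.578, 0.223] pointing down, gripper open.
Joint ranges: [-2.6, 2.6], [-0.5, 2.12], [-1.47, 1.34], [0.16, 2.42], [-1.27, 4.41], [0.06, 2.06], [-2.6, 2.6]. Speed limits (rad/s): [2.22, 2.22, 2.79, 2.79, 3.14, 3.14, 3.14].

## Interface

Orientations are given as a rotation vector (axis times angle).
In Python, from workcell import observe, capture, hand_in, outline_of, pinpoint, grip_point_offset gives the robot as it stands.
- The arm moves only by the tool drive_tool, never from a script. Its argument "commands" is a list of rows, each a list of 5 numbers: the shift along the tool's x, y, z in mm, then the turn about the tool's z in rad, then the finger opening in mm, from 0 to 87. In form: [[dx, dy, dz, roll, hand], ...]. A call has 1 to 12 rows; each row shifts and turns the commanded pose from where the row before left it, along the tool's axes as they then stand; what a row does not reach is not made up. A row lasts 1/8 s, in which the tool goes at most 62.5 mm and 10.7 degrees, less where a joint would pass 70% of its speed; a pose out of reach is approached as far as the arm can. A call is refused whole if a number of a shift passes 62.5 or a number of a turn 0.188, either way. A call with a gripper value outside its range is refused whole. The fingers move at their own pace and stop on an object; "force" is the grip in N (left out, the last holds). Time passes only in rows, so rows that do not move let the fingers close. It gives the time, the measured TCP pose, the force, the opening and the grip force at its end, in the units of the state.
- observe(): the state, without advancing time (a new reading comes with each control period).
- capture(name): name is "scene" or "top"; returns a dict with "frame" (480x640x3 uint8, red, green, blue), "intrinsics" (3x3 intrinsics, pixels), "R" (3x3) and "t" (3): a world point X has camera coordinates R X + t. Camera axes: x right, y down, z forward; pixel columns grow to the right and rows downward; lengths in m; the calibration is good to about 2 mm. A picture is of the moment at which its call begins. There is no depth.
- hand_in(): hands the job in; it is judged then, once.
Trained networks look in the newest picture that a camera, given by its name, has taken for a name from the list of things; names that differ only in an ending like _2 or _b are one class to them, and where a whole thing is asked for, a point or a joint stands for the part that bears it (a point fixed in the world has none). Each returns a list of dicts, best first, with "p" (0 to 1); they miss things now and then, are a little off and sometimes report something else, mostly with a low value. They report only what shows in the picture. A call takes as long as a camera call. They do not tell look-alikes from the thing itself.
- outline_of(camera, thing): "pixels" (480x640 bool, what is visible of it) and "bbox" ([left, top, right, bottom] in pixels, round what is visible of it).
- pinpoint(camera, thing): "location" ([column, row] in pixels: a listed point, or the origin of a listed thing).
The state is a dict: "clock": time; "qpos": joint angles; "qvel": joint speeds; "joint_efforts": joint torques, N m; "position": TCP position; "eef_rot": TCP orientation; "force": force on the tool from outside, world axes, zero at the start; "torque": the same for the moment, N m; "gripper_width": opening from 0.0 (shut) to 1.0 (fully open); "grip_force": force on a finger pad.
Only numpy, scipy, OpenCV 4.12 (cv2) and the standard library are available. Lean on these libraries where they do the work, as an engineer would, in place of code of your own. Each camera call takes 0.05 s, during which the arm holds its last target. There are 200 camera calls.

## Task

The lens in the test fixture is in focus and has to be locked. Slide the loose wedge, thin end first and with its straight side flat along the stop bar, into the gap between the bar and the ball of the focus pin until it just bears on the ball, and leave it there to hold the barrel still; then turn the knurled lock ring clockwise (seen from above) until it is firmly tight, about 1 N m, and let go. The ball must not shift by more than 3 mm nor be pressed harder than 16 N, so do not turn the ring beyond 1.4 N m, and leave the things round about alone.

Things in the scene. Friction and masses are not known exactly. Their poses are not given: they have to be found in the camera images.
- fixture: fixed lens fixture; origin on the bench under the vertical barrel axis. Aluminium base plate, top 14 mm above the bench, x -180 to +55, y -53 to +53 mm in its frame. Round housing on the axis: radius 40 mm at the foot, 34 mm up to 40 mm height, above it a neck of radius 22 mm. The wedge goes in along the fixture's +x, from the open end of the plate towards the housing.
- stop_face (a point): middle of the straight face of the steel stop bar on the base plate. The face looks to the fixture's -y, towards the focus pin, and lies at y = +26.5 mm in the fixture's frame, along its x from -161 to -56 mm; the bar is 14 mm thick, 24 mm high (top 38 mm above the bench). This point: x = -108.5 mm, 26 mm above the bench. Axes as the fixture's.
- barrel: black lens barrel that turns in the housing about the vertical axis (drag about 0.2 N m, so about 2 N moves the ball), radius 18.5 mm, rising out of the ring to 106 mm above the bench. It carries the focus pin, a steel rod pointing to about the fixture's -x. Origin on the axis at bench height. When turning stops, the drag fades from the felt moment; the tightening moment stays.
- pin_ball (a point): centre of the steel ball (diameter 16 mm) at the end of the focus pin, 100 mm from the barrel axis, 27 mm above the bench. The gap from ball to stop bar is about 12 to 25 mm wide. Tightening the ring drags the ball towards the stop bar.
- ring_centre (a point): centre of the knurled steel lock ring, diameter 49 mm, 68 to 90 mm above the bench, round the barrel; gripped across from above in any direction. Turns about the vertical axis with 0.4 N m drag, which carries the barrel along unless the pin is held. Clockwise tightens, by an unknown 0.4 to 1.4 rad. It drives its thread through a spring inside, so the moment climbs over the last 0.2 rad.
- advance (a joint): how far the ring has advanced on its fine thread, m (0.2 mm a radian): 0 to 0.00019 at the start, 0.00024 where it is seated on the housing and stops, tight or not. Far too fine to read through the noise: seating and tightness have to be felt as the moment on the ring. Let go, the thread stays seated while the knurled sleeve springs back up to 0.2 rad.
- wedge: loose steel wedge, 0.2 to 0.33 kg, on the bench to the left; origin mid-length on its underside. x runs to the thin end (x = +30 mm, 7 mm wide); straight side at y = +10 mm, parallel to x; tapered side from y = -16.5 mm at the thick end (x = -30 mm) to +2.5 mm at the thin end (1 in 3). 24 mm high. In place, its axes point as the fixture's.
- wedge_grip (a point): centre of the wedge's grip tab, a block 16 mm long (x) and 12 mm wide (y) standing on the thick end, from 24 to 66 mm above the wedge's underside; this point is 45 mm above the underside, at x = -21, y = -3 mm in the wedge's frame.
- core_sample: bystander: grey rock cylinder, 38 mm across, 52 mm high; leave alone. It stands by the front leg of a fixed camera tripod, whose camera hangs 0.43 m above the bench, out to x = 0.61 m at y = 0.02 to 0.10 m: keep the arm clear of it
- dropper_bottle: bystander: brown bottle, 32 mm across, 92 mm high; leave alone
- vial: bystander: small vial, 25 mm across, 57 mm high; leave alone
- steel_slug: bystander: steel cylinder, 40 mm across, 47 mm high; leave alone
- caliper: bystander: caliper lying flat, 225 x 72 mm; leave alone
- ptfe_tape: bystander: roll of white tape, 53 mm across, 13 mm high; leave alone
- v_block: bystander: steel V-block, 40 x 45 x 35 mm; leave alone
Not all that is in view belongs to the job. Several things look just like the wedge: the one meant starts farthest from the robot's base.

How it is judged:
On the way, in this order (a step that is already met when the one before it is completed fails the run):
1. the wedge stands released on the base plate between stop bar and ball, square to the bar, within 3 mm of the bar and not lifted (x of wedge in the frame of fixture between -0.145 and -0.06 m and y of wedge in the frame of fixture between 0.0135 and 0.0185 m and z of wedge in the frame of fixture below 0.018 m and angle between the x axis of wedge and the x axis of fixture, either way round below 0.1 rad and contact force between the fingers and wedge below 0.1 N), for 0.2 s.
2. the lock ring is seated on the housing and is turned tight: the pin bears on the wedge with over 5 N (about 0.7 N m on the ring) (value of joint advance above 0.000234 m and contact force between wedge and barrel above 5 N and contact force between the fingers and barrel above 1 N), for 0.1 s.
At the end, for the whole second after the job is handed in: The ring is let go and its thread fully seated (0.24 mm advanced, at least 0.234), the ball is within 3 mm of where it was at the start, and the wedge rests on the base plate in the gap, its straight side within 3 mm of the stop bar and square to it within 0.1 rad (value of joint advance above 0.000234 m and distance of pin_ball from where it was at the start of the episode below 0.003 m and x of wedge in the frame of fixture between -0.145 and -0.06 m and y of wedge in the frame of fixture between 0.0135 and 0.0185 m and z of wedge in the frame of fixture below 0.018 m and angle between the x axis of wedge and the x axis of fixture, either way round below 0.1 rad and linear speed of wedge below 0.01 m/s); the robot touches nothing.
It fails at once if the focus pin's ball shifts by more than 3 mm (focus lost) (distance of pin_ball from where it was at the start of the episode above 0.003 m).
It fails at once if the pin is pressed with more than 16 N by the wedge (contact force between wedge and barrel above 16 N).
It fails at once if a bystander is moved by more than 20 mm (distance of any of core_sample, dropper_bottle, vial, steel_slug, caliper, ptfe_tape, v_block from where it was at the start of the episode above 0.02 m).
It also fails if it takes over 72 s, if anything falls off the work surface, if the arm or the gripper's body presses on something with over 40 N, if the wrist force passes 120 N, or if a joint passes its speed limit or range.

## Working session

There is one attempt and no reset: what is moved stays moved. The work goes in short steps, Python scripts to look and compute and a tool call to move; the robot and the scene stay as the last step left them, time stands still between calls to the robot, and variables do not carry over. Pictures are saved under pics/ and viewed, at most 10 in all, crops included, and the job is handed in when it is done.

Besides the shell and the picture viewer there is one more tool, called after "Request:" as name(argument=value, ...) on one line, values as JSON. drive_tool: Moves the arm, as the interface text tells. Its arguments: {"type":"object","properties":{"commands":{"type":"array","items":{"type":"array","items":{"type":"number"}}},"force":{"type":"number"}},"required":["commands"]}

```bash
mkdir -p pics; cat > h.py <<'E'
import numpy as np, cv2
from workcell import *
def ray(c,px,z):
    K,R,t=map(np.array,(c["intrinsics"],c["R"],c["t"]))
    d=R.T@np.linalg.inv(K)@np.array([px[0],px[1],1.]); o=-R.T@t
    return o+d*(z-o[2])/d[2]
def proj(c,X):
    K,R,t=map(np.array,(c["intrinsics"],c["R"],c["t"]))
    p=K@(R@np.array(X)+t); return p[:2]/p[2]
def save(c,n): cv2.imwrite("pics/"+n+".png",c["frame"][:,:,::-1])
E
python3 - <<'E'
from h import *
print(observe(), grip_point_offset)
for n in("scene","top"):
    c=capture(n);save(c,n+"0")
    print(n,-np.array(c["R"]).T@c["t"])
    for th,z in(("fixture",0),("stop_face",.026),("pin_ball",.027),("ring_centre",.079),("wedge",0),("wedge_grip",.045)):
        for r in pinpoint(n,th): print(th,r["p"],np.round(r["location"]),np.round(ray(c,r["location"],z),4))
E
```

```text
{'clock': 0.0, 'qpos': array([-1.20261572,  0.33287433, -0.06470044,  1.46089674,  0.02162813,
        1.34990133, -0.08850168]), 'qvel': array([-0.00020732,  0.00072743, -0.00065094,  0.0012453 , -0.00075189,
        0.00037351,  0.00063035]), 'joint_efforts': array([ 4.41113152e-04, -6.23258042e+01,  2.50421476e-02, -3.89892912e+01,
       -6.13389490e-02,  4.00996150e-02,  1.46966618e-04]), 'position': array([0.237942  , 0.57753711, 0.2217737 ]), 'eef_rot': array([-6.09864895e-01, -3.08164484e+00,  2.15442665e-03]), 'force': array([ 0.85048398, -0.27059001,  0.98624   ]), 'torque': array([ 0.04406067, -0.01597879, -0.04829823]), 'grip_force': 0.0, 'gripper_width': 1.0014087630193416} 0.0187
scene [-0.2732548   0.48210623  0.9475661 ]
fixture 0.69 [374. 208.] [ 0.4672 -0.2031  0.    ]
stop_face 0.82 [335. 203.] [ 0.5168 -0.1047  0.026 ]
stop_face 0.46 [375. 183.] [ 0.525  -0.2468  0.026 ]
pin_ball 0.85 [342. 210.] [ 0.4836 -0.1051  0.027 ]
ring_centre 0.53 [222. 266.] [0.4305 0.2629 0.079 ]
ring_centre 0.48 [380. 184.] [ 0.4706 -0.2127  0.079 ]
ring_centre 0.32 [293. 285.] [0.302  
[... 244 characters left out ...]
6 0.045 ]
wedge_grip 0.42 [215. 384.] [0.1983 0.3908 0.045 ]
top [0.31430159 0.03572848 1.35003417]
fixture 0.63 [392. 217.] [ 0.4801 -0.2023  0.    ]
fixture 0.42 [327. 181.] [ 0.589  -0.0009  0.    ]
stop_face 0.97 [361. 203.] [ 0.5178 -0.1038  0.026 ]
pin_ball 0.82 [362. 211.] [ 0.4923 -0.1094  0.027 ]
ring_centre 0.55 [396. 215.] [ 0.4771 -0.2025  0.079 ]
wedge 0.72 [235. 293.] [0.2389 0.2713 0.    ]
wedge 0.57 [200. 300.] [0.2152 0.3765 0.    ]
wedge 0.52 [248. 213.] [0.4836 0.2394 0.    ]
wedge 0.4 [362. 206.] [ 0.5141 -0.1103  0.    ]
wedge_grip 0.66 [190. 305.] [0.2047 0.3913 0.045 ]
wedge_grip 0.57 [242. 298.] [0.2285 0.24   0.045 ]
wedge_grip 0.46 [240. 210.] [0.4852 0.256  0.045 ]
```

```bash
python3 - <<'E'
import cv2
a=cv2.imread("pics/scene0.png"); b=cv2.imread("pics/top0.png")
cv2.imwrite("pics/s1.png",cv2.resize(a[140:420,170:500],None,fx=2.1,fy=2.1,interpolation=3))
cv2.imwrite("pics/t1.png",cv2.resize(b[150:330,170:440],None,fx=2.9,fy=2.9,interpolation=3))
E
```

```text
(no output)
```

View pics/s1.png

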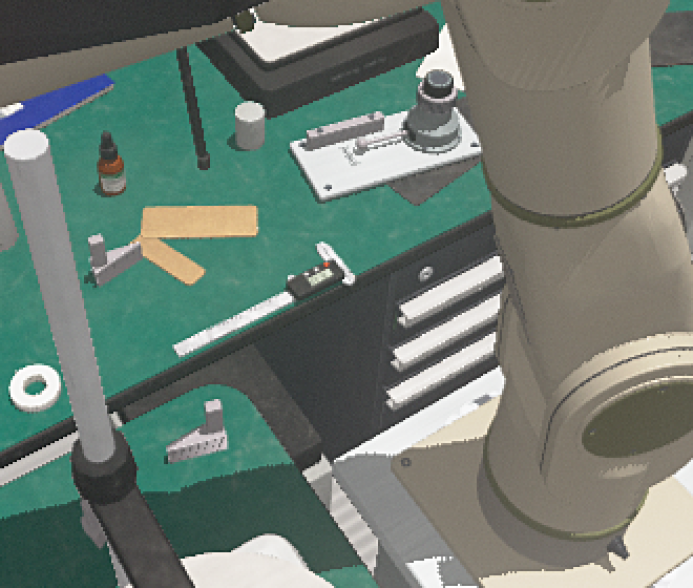

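View pics/t1.png

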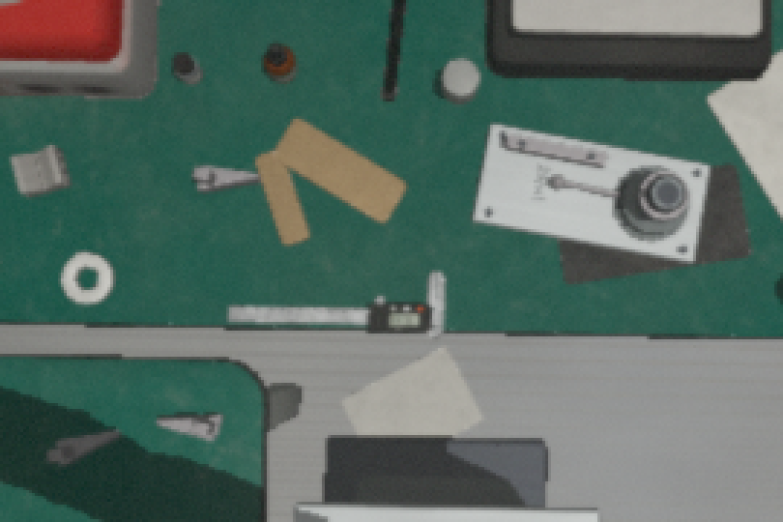

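The scene and top crops agree. The right wedge is by the cardboard at top-view px (248,213), thin end towards the fixture. The fixture is at px (392,217), with the bar on its far side and the open end of the plate towards the wedge. Next I fit poses to the outlines.

```bash
cat >> h.py <<'E'
from scipy.optimize import minimize
def box(x0,x1,y0,y1,z0,z1): return [(x,y,z) for x in(x0,x1) for y in(y0,y1) for z in(z0,z1)]
def cyl(r,z0,z1,r1=None): return [(q*np.cos(a),q*np.sin(a),z) for a in np.arange(0,6.28,.3) for q,z in((r,z0),(r1 or r,z1))]
WEDGE=[[(x,y,z) for x,y in((-30,10),(30,10),(30,2.5),(-30,-16.5)) for z in(0,24)],box(-29,-13,-9,3,24,66)]
FIX=[box(-180,55,-53,53,0,14),box(-161,-56,26.5,40.5,14,38),cyl(40,14,40,34),cyl(22,40,68)]
def sil(c,parts,p,z0=0.,S=4):
    m=np.zeros((480*S,640*S),np.uint8); cs,sn=np.cos(p[2]),np.sin(p[2])
    for h in parts:
        q=[]
        for x,y,z in h:
            X=(p[0]+(cs*x-sn*y)/1e3,p[1]+(sn*x+cs*y)/1e3,z0+z/1e3); q.append((proj(c,X)+.5)*S)
        cv2.fillConvexPoly(m,cv2.convexHull(np.round(q).astype(np.int32)),1)
    return cv2.resize(m.astype(np.float32),(640,480),interpolation=cv2.INTER_AREA)
def fit(c,mask,parts,p0,z0=0.):
    f=lambda p:np.abs(sil(c,parts,p,z0)-mask).sum()/mask.sum()
    r=minimize(f,p0,method="Nelder-Mead",options=dict(initial_simplex=np.array(p0)+np.array([[0,0,0],[.01,0,0],[0,.01,0],[0,0,.12]]),maxiter=70,xatol=1e-4))
    return r.x,r.fun
def pick(cam,thing,c,X):
    u=proj(c,X); best=None
    for o in outline_of(cam,thing):
        b=o["bbox"]; d=np.hypot((b[0]+b[2])/2-u[0],(b[1]+b[3])/2-u[1])
        if best is None or d<best[0]: best=(d,o)
    return best[1]
E
python3 - <<'E'
from h import *
for n in("top","scene"):
    c=capture(n)
    for th,parts,p0 in(("wedge",WEDGE,[.485,.24,-1.6]),("fixture",FIX,[.475,-.205,-1.74])):
        o=pick(n,th,c,[p0[0],p0[1]+(.08 if th=="fixture" else 0),.02]); print(n,th,o["p"],o["bbox"],o["pixels"].sum(),*fit(c,o["pixels"].astype(float),parts,p0))
    for z,th in((.106,"barrel"),):
        o=outline_of(n,th)
        for q in o: print(th,q["p"],q["bbox"])
E
```

```text
top wedge 0.53 [173.0, 198.5, 193.7, 215.5] 248 [ 0.49006981  0.24001869 -1.54103733] 1.6282762096774193
top fixture 0.89 [330.9, 190.5, 415.7, 239.8] 2605 [ 0.47241086 -0.20478989 -1.72294375] 0.05683781190019194
barrel 0.74 [360.8, 208.4, 406.1, 225.8]
scene wedge 0.78 [210.3, 254.1, 237.6, 275.9] 371 [ 0.48642721  0.2346982  -1.68360253] 0.06755390835579515
scene fixture 0.82 [311.0, 172.0, 397.6, 235.4] 2870 [ 0.47632625 -0.20936412 -1.72869448] 0.11195557491289199
barrel 0.68 [339.7, 174.0, 389.2, 210.6]
barrel 0.43 [212.3, 255.7, 239.9, 276.5]
```

View pics/scene0.png

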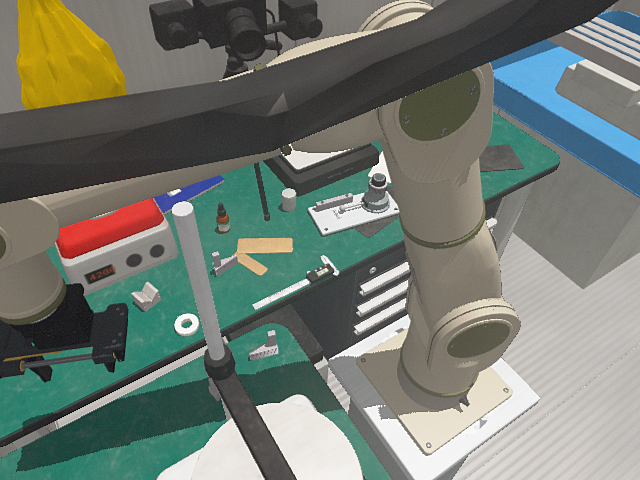

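View pics/top0.png

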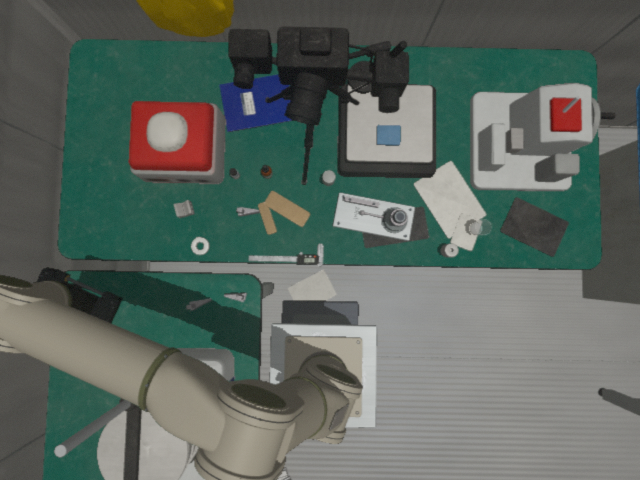

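The grey post stands near the parked arm at the left and the camera hangs over x > 0.6. The path to the wedge, over the front of the bench, is free.

Request:
drive_tool(commands=[[-40, -23, 0, 0, 60], [-44, -26, 0, 0, 60], [-44, -26, 0, 0, 60], [-44, -26, 0, 0, 60], [-44, -26, 0, 0, 60], [-44, -26, 0, 0, 60], [-44, -26, 0, 0, 60], [-44, -26, 0, 0, 60], [0, 0, 0, 0.18, 60], [0, 0, 0, 0.18, 60], [0, 0, 0, 0.18, 60], [0, 0, 0, 0.18, 60]])

```text
clock: 2.6
position: [0.4818, 0.2558, 0.2226]
eef_rot: [1.664, 2.664, 0.0]
force: [0.3, 0.0, -0.2]
gripper_width: 0.69
grip_force: 0.0
```

Request:
drive_tool(commands=[[0, 0, 0, 0.18, 45], [0, 0, 0, 0.18, 45], [0, 0, 0, 0.18, 45], [0, 0, 0, 0, 45], [0, 0, 0, 0, 45]])

```text
clock: 3.22
position: [0.4817, 0.2559, 0.2226]
eef_rot: [-2.304, -2.136, -0.0]
force: [-0.8, 1.1, 0.7]
gripper_width: 0.519
grip_force: 0.0
```

```bash
python3 - <<'E'
from h import *
s=observe();print(s["clock"],s["position"],s["eef_rot"],s["qpos"])
for n in("top","scene"):
    c=capture(n);save(c,n+"1")
    o=outline_of(n,"fixture")[0]; print(n,o["p"],*fit(c,o["pixels"].astype(float),FIX,[.473,-.206,-1.725]))
    for o in outline_of(n,"wedge"): print(o["p"],o["bbox"])
    print(proj(c,[.485,.235,.02]))
    o=pick(n,"wedge",c,[.485,.235,.02]); print(*fit(c,o["pixels"].astype(float),WEDGE,[.485,.235,-1.65]))
    for r in pinpoint(n,"wedge_grip"): print(r["p"],ray(c,r["location"],.045))
a=c["frame"][200:300,180:300,::-1]; cv2.imwrite("pics/w1.png",cv2.resize(a,None,fx=6,fy=6,interpolation=cv2.INTER_CUBIC))
E
```

```text
3.225 [0.48172559 0.25586518 0.22258671] [-2.30397969e+00 -2.13560984e+00 -2.60857389e-04] [-0.82363021  0.15261827  0.28075719  1.68881599 -0.04376498  1.30614047
 -0.61033485]Traceback (most recent call last):
  File "<stdin>", line 5, in <module>
IndexError: list index out of range
```

```bash
python3 - <<'E'
from h import *
for n in("scene",):
    c=capture(n);save(c,n+"1")
    for o in outline_of(n,"fixture")[:1]: print(n,o["p"],*fit(c,o["pixels"].astype(float),FIX,[.473,-.206,-1.725]))
    for o in outline_of(n,"wedge"): print(o["p"],o["bbox"])
    for r in pinpoint(n,"wedge_grip"): print(r["p"],ray(c,r["location"],.045))
    print(proj(c,[.485,.235,.02]))
a=c["frame"][170:300,170:310,::-1]; cv2.imwrite("pics/w1.png",cv2.resize(a,None,fx=4.6,fy=4.6,interpolation=cv2.INTER_CUBIC))
E
```

```text
scene 0.88 [ 0.47571583 -0.20794433 -1.71987723] 0.09859332884097036
0.75 [214.3, 257.0, 237.9, 275.5]
0.73 [250.6, 330.4, 281.2, 359.2]
0.93 [0.23914823 0.2457034  0.045     ]
0.78 [0.47855376 0.26170666 0.045     ]
0.58 [0.2007725  0.39367714 0.045     ]
[225.56555608 262.39382922]
```

View pics/w1.png

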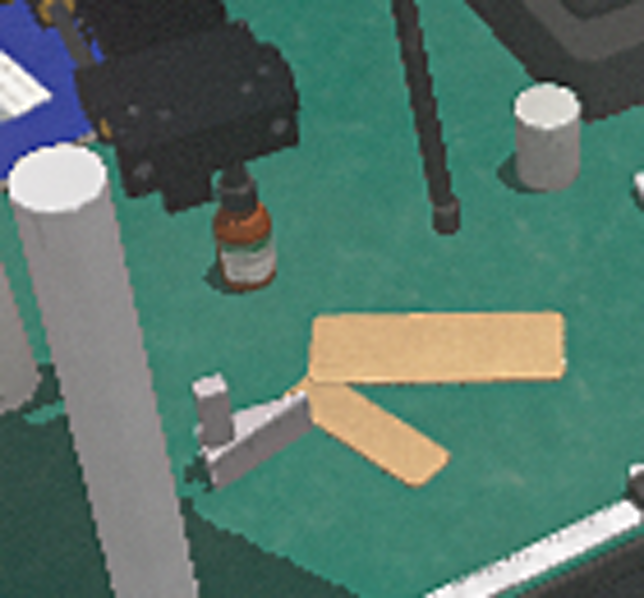

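```bash
python3 - <<'E'
from h import *
c=capture("scene")
f=lambda u,v,z:ray(c,(170+u/4.6-.4,170+v/4.6-.4),z)
print("tab top",f(210,383,.066)); a=f(215,487,0);b=f(312,432,0);print(a,b,np.linalg.norm(b-a),np.arctan2(*(b-a)[1::-1])-np.arctan2(19,60))
a=f(207,457,.024);b=f(306,395,.024);print(a,b,np.linalg.norm(b-a),np.arctan2(*(b-a)[1::-1])-np.arctan2(19,60))
o=pick("scene","wedge",c,[.485,.235,.02]); print(*fit(c,o["pixels"].astype(float),WEDGE,[.485,.235,-1.6]))
E
```

```text
tab top [0.48615165 0.25525538 0.066     ]
[0.47563042 0.26617508 0.        ] [0.48295887 0.2063959  0.        ] 0.06022671128093435 -1.7554892822250299
[0.47682204 0.26689589 0.024     ] [0.48834595 0.20479035 0.024     ] 0.06316564357529782 -1.6940055343662306
[ 0.48617268  0.235635   -1.6914223 ] 0.08379501385041552
```

Request:
drive_tool(commands=[[0, 4, 50, 0.05, 45], [0, 0, 50, 0, 45], [0, 0, 40, 0, 45], [0, 0, 25, 0, 45], [0, 0, 15, 0, 45], [0, 0, 12, 0, 45], [0, 0, 0, 0, 45], [0, 0, 0, 0, 45]], force=25)

```text
clock: 4.62
position: [0.4863, 0.2558, 0.0314]
eef_rot: [2.361, 2.072, 0.002]
force: [-0.9, -0.1, 0.1]
gripper_width: 0.519
grip_force: 0.0
```

Request:
drive_tool(commands=[[0, 0, 0, 0, 20], [0, 0, 0, 0, 5], [0, 0, 0, 0, 5], [0, 0, 0, 0, 5], [0, 0, 0, 0, 5], [0, 0, 0, 0, 5]])

```text
clock: 5.38
position: [0.4857, 0.2555, 0.0306]
eef_rot: [-2.361, -2.072, -0.0]
force: [0.1, 0.5, 0.8]
gripper_width: 0.14
grip_force: 25.0
```

Request:
drive_tool(commands=[[0, 0, -40, 0, 5], [0, 0, -40, 0, 5], [0, -32, -30, 0.022, 5], [0, -33, 0, 0, 5], [-36, 0, 0, 0, 5], [-36, 0, 0, 0, 5], [-36, 0, 0, 0, 5], [-36, 0, 0, 0, 5], [-36, 10, 0, 0, 5], [-36, 15, 0, 0, 5], [-36, 20, 0, 0, 5], [-36, 25, 0, 0, 5]])

```text
clock: 6.88
position: [0.4469, -0.0319, 0.1404]
eef_rot: [-2.383, -2.046, -0.001]
force: [0.5, 0.5, -2.9]
gripper_width: 0.139
grip_force: 25.0
```

Request:
drive_tool(commands=[[0, 30, 0, 0, 5], [0, 35, 0, 0, 5], [0, 0, 0, 0, 5], [0, 0, 0, 0, 5]])

```text
clock: 7.38
position: [0.5104, -0.0406, 0.14]
eef_rot: [-2.383, -2.045, 0.002]
force: [0.1, 0.4, -2.6]
gripper_width: 0.139
grip_force: 25.0
```

```bash
python3 - <<'E'
from h import *
s=observe();print(s["clock"],s["position"],s["eef_rot"],s["force"])
for n in("top","scene"):
    c=capture(n)
    p0=[.4745,-.207,-1.723]
    for o in outline_of(n,"fixture")[:1]: print(n,"fix",o["p"],*fit(c,o["pixels"].astype(float),FIX,p0))
    for th,z in(("pin_ball",.027),("stop_face",.026),("ring_centre",.079)):
        for r in pinpoint(n,th)[:2]: print(th,r["p"],ray(c,r["location"],z))
c=c["frame"][120:280,230:430,::-1]
cv2.imwrite("pics/p1.png",cv2.resize(c,None,fx=3.7,fy=3.7,interpolation=cv2.INTER_CUBIC))
E
```

```text
7.375 [ 0.51036299 -0.04063871  0.13999269] [-2.38340790e+00 -2.04549752e+00  2.16450124e-03] [ 0.09319172  0.40078496 -2.58718787]
top fix 0.93 [ 0.47098218 -0.21148211 -1.71449113] 1.2666322314049587
ring_centre 0.56 [ 0.47597828 -0.20279101  0.079     ]
ring_centre 0.18 [0.37482065 0.36691294 0.079     ]
scene fix 0.93 [ 0.4775613  -0.21020427 -1.71553819] 0.12317662565905096
pin_ball 0.96 [ 0.49041382 -0.10943535  0.027     ]
pin_ball 0.2 [ 0.57692192 -0.10604957  0.027     ]
stop_face 0.8 [ 0.51604346 -0.1028944   0.026     ]
ring_centre 0.7 [ 0.47661861 -0.20898461  0.079     ]
```

View pics/p1.png

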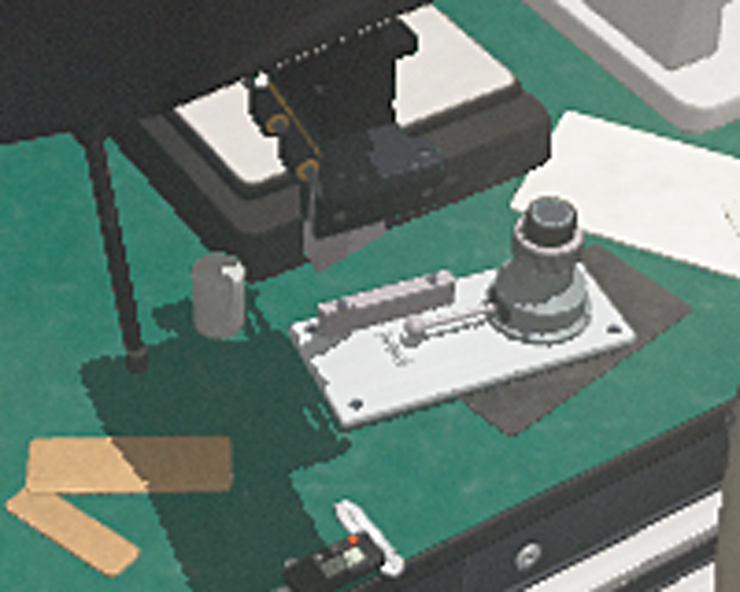

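The plate, the bar and the ball are clear in this view (ball near px (341,209)). The points fit a fixture pose of about (0.4745, -0.207, yaw -1.72). I lower the wedge a few mm off the bar.

Request:
drive_tool(commands=[[0, -5, 40, 0, 5], [0, 0, 35, 0, 5], [0, 0, 12, 0, 5], [0, 0, 4, 0, 5], [0, 0, 1, 0, 5], [0, 0, 1, 0, 5], [0, 0, 0, 0, 5], [0, 0, 0, 0, 5]])

```text
clock: 8.88
position: [0.5065, -0.0396, 0.0478]
eef_rot: [2.384, 2.046, 0.001]
force: [0.1, 0.2, -1.1]
gripper_width: 0.135
grip_force: 25.0
```

Request:
drive_tool(commands=[[0, 0, 1, 0, 5], [0, 0, 1, 0, 5], [0, 0, 0, 0, 5], [0, 0, 0, 0, 5]])

```text
clock: 9.38
position: [0.5063, -0.0398, 0.0455]
eef_rot: [-2.384, -2.046, 0.0]
force: [-0.0, -0.2, -3.1]
gripper_width: 0.134
grip_force: 25.0
```

Request:
drive_tool(commands=[[0, 0, 0.5, 0, 5], [0, 0, 0.5, 0, 5], [0, 0, 0.5, 0, 5], [0, 0, 0, 0, 5]])

```text
clock: 9.88
position: [0.5064, -0.0397, 0.0445]
eef_rot: [-2.383, -2.046, -0.001]
force: [-3.5, -0.0, 6.1]
gripper_width: 0.135
grip_force: 25.0
```

Request:
drive_tool(commands=[[0, 0, -0.4, 0, 5], [0, 1, 0, 0, 5], [0, 1, 0, 0, 5], [0, 1, 0, 0, 5], [0, 1, 0, 0, 5], [0, 0, 0, 0, 5]])

```text
clock: 10.62
position: [0.5104, -0.0403, 0.0445]
eef_rot: [-2.384, -2.046, -0.0]
force: [-2.8, 1.2, 4.9]
gripper_width: 0.138
grip_force: 25.0
```

Request:
drive_tool(commands=[[0, 1, 0, 0, 5], [0, 1, 0, 0, 5], [0, 0, 0, 0, 5]])

```text
clock: 11.0
position: [0.5119, -0.0405, 0.0445]
eef_rot: [-2.383, -2.046, 0.001]
force: [-6.2, 1.1, 7.9]
gripper_width: 0.133
grip_force: 25.0
```

Request:
drive_tool(commands=[[0, 0, -0.4, 0, 5], [0, 0.7, 0, 0, 5], [0, 0, 0, 0, 5]])

```text
clock: 11.38
position: [0.5121, -0.0405, 0.0446]
eef_rot: [-2.383, -2.045, 0.002]
force: [-7.1, 1.0, 5.4]
gripper_width: 0.136
grip_force: 25.0
```

Request:
drive_tool(commands=[[0, 0.7, 0, 0, 5], [0, 0, 0, 0, 5]])

```text
clock: 11.62
position: [0.5123, -0.0405, 0.0445]
eef_rot: [-2.382, -2.044, 0.003]
force: [-8.4, 2.3, 7.7]
gripper_width: 0.138
grip_force: 25.1
```

Request:
drive_tool(commands=[[0, -2.2, -1.5, 0, 5], [-10, 0, 0, 0, 5], [-10, 0, 0, 0, 5], [-10, 0, 0, 0, 5], [-4, 0, 0, 0, 5], [0, 0, 0, 0, 5], [0, 0, 0, 0, 5]])

```text
clock: 12.5
position: [0.5061, -0.0741, 0.0462]
eef_rot: [-2.384, -2.046, 0.0]
force: [-2.0, -0.4, -2.5]
gripper_width: 0.136
grip_force: 25.0
```

Request:
drive_tool(commands=[[-2, 0, 0, 0, 5], [0, 0, 0, 0, 5]])

```text
clock: 12.75
position: [0.5059, -0.0758, 0.0462]
eef_rot: [-2.383, -2.046, -0.0]
force: [-3.8, 1.0, -1.8]
gripper_width: 0.135
grip_force: 25.0
```

```bash
python3 - <<'E'
from h import *
s=observe();print(s["position"],s["force"],s["torque"])
c=capture("scene"); print(observe()["force"])
for r in pinpoint("scene","pin_ball")[:1]: print(r["p"],ray(c,r["location"],.027))
for o in outline_of("scene","wedge")[:3]: print(o["p"],o["bbox"])
c=c["frame"][160:240,290:410,::-1]
cv2.imwrite("pics/p2.png",cv2.resize(c,None,fx=6,fy=6,interpolation=cv2.INTER_CUBIC))
E
```

```text
[ 0.5058532  -0.07578869  0.04624291] [-3.8011808   1.02790456 -1.75921048] [ 0.2385959   0.62586959 -0.07756029]
[-3.44587985  1.79022478 -2.00851882]
0.67 [ 0.48783151 -0.10701375  0.027     ]
0.94 [253.5, 330.4, 278.9, 358.0]
```

View pics/p2.png

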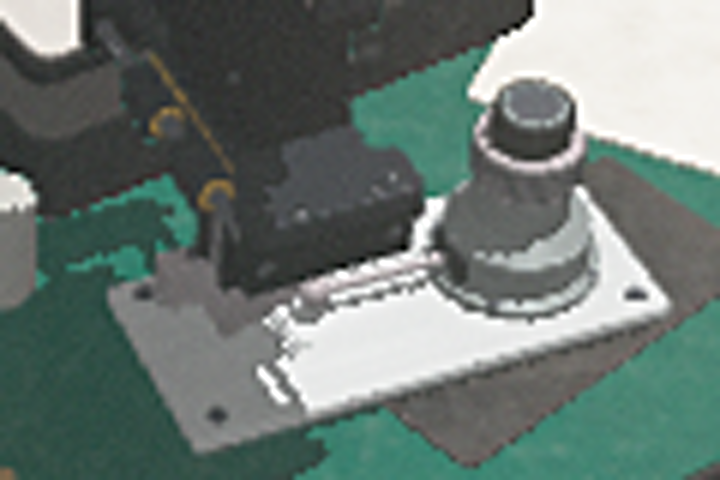

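The gripper hides the wedge here, but the ball (px ~342,210) has not moved. The force shows the bar still rubbing, so the fixture is turned slightly clockwise from my estimate. I back off and turn with it.

Request:
drive_tool(commands=[[0, -1, 0, 0.02, 5], [0, -0.7, 0, 0, 5], [0, 0, 0, 0, 5]])

```text
clock: 13.28
position: [0.5046, -0.0759, 0.0465]
eef_rot: [2.404, 2.022, 0.001]
force: [-0.5, -0.0, -2.9]
gripper_width: 0.138
grip_force: 25.0
```

Request:
drive_tool(commands=[[-1.5, 0, 0, 0, 5], [-1.5, 0, 0, 0, 5], [0, 0, 0, 0, 5]])

```text
clock: 13.65
position: [0.5038, -0.079, 0.0463]
eef_rot: [2.404, 2.022, 0.0]
force: [-0.1, -0.0, -2.0]
gripper_width: 0.133
grip_force: 25.0
```

Request:
drive_tool(commands=[[-1.5, 0, 0, 0, 5], [-1.5, 0, 0, 0, 5], [0, 0, 0, 0, 5]])

```text
clock: 14.02
position: [0.5037, -0.0818, 0.0465]
eef_rot: [2.404, 2.022, 0.001]
force: [2.6, 0.3, -3.2]
gripper_width: 0.132
grip_force: 25.0
```

Request:
drive_tool(commands=[[2, 0, 0, 0, 5], [0, 0, 0, 0, 5], [0, 0, 0, 0, 5]])

```text
clock: 14.4
position: [0.5035, -0.0796, 0.0463]
eef_rot: [-2.404, -2.022, 0.0]
force: [1.0, 0.3, -1.9]
gripper_width: 0.136
grip_force: 25.0
```

Request:
drive_tool(commands=[[0, 0.5, 0, 0, 5], [0, 0.5, 0, 0, 5], [0, 0, 0, 0, 5]])

```text
clock: 14.78
position: [0.5045, -0.08, 0.0463]
eef_rot: [-2.404, -2.022, 0.0]
force: [-0.5, -0.5, -3.0]
gripper_width: 0.141
grip_force: 25.0
```

Request:
drive_tool(commands=[[0, 0.5, 0, 0, 5], [0, 0, 0, 0, 5]])

```text
clock: 15.02
position: [0.5051, -0.08, 0.0463]
eef_rot: [-2.404, -2.022, -0.0]
force: [0.4, 0.7, -2.1]
gripper_width: 0.131
grip_force: 25.0
```

Request:
drive_tool(commands=[[0, 0.5, 0, 0, 5], [0, 0, 0, 0, 5]])

```text
clock: 15.28
position: [0.5056, -0.0801, 0.0463]
eef_rot: [-2.404, -2.022, -0.0]
force: [-0.7, -0.2, -1.9]
gripper_width: 0.136
grip_force: 25.0
```

Request:
drive_tool(commands=[[-2.5, 0, 0, 0, 5], [-2.5, 0, 0, 0, 5], [0, 0, 0, 0, 5]])

```text
clock: 15.65
position: [0.5047, -0.0854, 0.0463]
eef_rot: [2.405, 2.022, 0.0]
force: [-0.6, -0.8, -2.8]
gripper_width: 0.135
grip_force: 25.0
```

Request:
drive_tool(commands=[[-1, 0, 0, 0, 5], [0, 0, 0, 0, 5]])

```text
clock: 15.9
position: [0.5046, -0.0861, 0.0464]
eef_rot: [2.404, 2.022, 0.0]
force: [-0.2, 0.6, -2.7]
gripper_width: 0.138
grip_force: 25.0
```

Request:
drive_tool(commands=[[-1, 0, 0, 0, 5], [0, 0, 0, 0, 5]])

```text
clock: 16.15
position: [0.5045, -0.0869, 0.0464]
eef_rot: [2.404, 2.022, 0.001]
force: [-0.0, 0.2, -2.6]
gripper_width: 0.135
grip_force: 25.0
```

Request:
drive_tool(commands=[[-0.7, 0, 0, 0, 5], [0, 0, 0, 0, 5]])

```text
clock: 16.4
position: [0.5045, -0.0874, 0.0464]
eef_rot: [-2.404, -2.023, -0.001]
force: [2.6, 2.1, -2.6]
gripper_width: 0.137
grip_force: 25.0
```

Request:
drive_tool(commands=[[0, 0, 0.8, 0, 5], [0, 0, 0.6, 0, 5], [0, 0, 0.3, 0, 5], [0, 0, 0, 0, 5]])

```text
clock: 16.9
position: [0.5044, -0.088, 0.0446]
eef_rot: [2.404, 2.022, 0.0]
force: [2.1, 0.6, -1.6]
gripper_width: 0.134
grip_force: 25.0
```

```bash
python3 - <<'E'
from h import *
s=observe();print(s["clock"],s["position"],s["force"],s["torque"])
E
```

```text
16.9 [ 0.50435814 -0.08796176  0.04463415] [ 2.06376483  0.61461408 -1.61158958] [-0.04541981 -0.36916378 -0.00259315]
```

Request:
drive_tool(commands=[[0, 0, 0.3, 0, 5], [0, 0, 0, 0, 5], [0, 0, 0, 0, 20], [0, 0, 0, 0, 35], [0, 0, 0, 0, 40], [0, 0, 0, 0, 40], [0, 0, 0, 0, 40], [0, 0, 0, 0, 40]])

```text
clock: 17.9
position: [0.5042, -0.0877, 0.0443]
eef_rot: [-2.404, -2.022, -0.0]
force: [-0.7, 0.7, -0.5]
gripper_width: 0.453
grip_force: 0.0
```

Request:
drive_tool(commands=[[0, 0, -30, 0, 45], [0, 0, -40, 0, 60], [10, 0, -50, 0, 80], [0, 0, 0, 0, 80], [0, 0, 0, 0, 80]])

```text
clock: 18.52
position: [0.5057, -0.0777, 0.1638]
eef_rot: [-2.403, -2.022, -0.0]
force: [-0.8, 0.5, -0.4]
gripper_width: 0.867
grip_force: 0.0
```

```bash
python3 - <<'E'
from h import *
s=observe();print(s["clock"],s["position"],s["eef_rot"],s["force"],s["torque"],s["qpos"])
for n in("scene","top"):
    c=capture(n)
    for th,z in(("pin_ball",.027),("stop_face",.026),("ring_centre",.079),("wedge",.014),("wedge_grip",.059)):
        for r in pinpoint(n,th)[:3]: print(n,th,r["p"],ray(c,r["location"],z))
    if n=="scene":
        o=pick(n,"wedge",c,[.5,-.1,.03]); print(o["bbox"],*fit(c,o["pixels"].astype(float),WEDGE,[.504,-.108,-1.74],.014))
        d=c["frame"][160:240,290:410,::-1]
cv2.imwrite("pics/p3.png",cv2.resize(d,None,fx=6,fy=6,interpolation=cv2.INTER_CUBIC))
E
```

```text
18.525 [ 0.50568918 -0.07772711  0.16384348] [-2.40338317e+00 -2.02246406e+00 -3.36773343e-05] [-0.80551526  0.51302711 -0.37515486] [-0.04542449  0.08929387  0.0377066 ] [-0.53423792  0.12990074  0.64982571  1.86472014 -0.08542204  1.17486702
 -0.02715541]
scene pin_ball 0.91 [ 0.4887528  -0.11218471  0.027     ]
scene stop_face 0.9 [ 0.51255402 -0.10412119  0.026     ]
scene ring_centre 0.49 [ 0.47115195 -0.20018607  0.079     ]
scene wedge 0.79 [ 0.49463888 -0.09568778  0.014     ]
scene wedge 0.66 [0.22396544 0.26328001 0.014     ]
scene wedge 0.42 [0.1975286  0.37039175 0.014     ]
scene wedge_grip 0.72 [ 0.50253804 -0.08554924  0.059     ]
scene wedge_grip 0.58 [0.22617302 0.2484092  0.059     ]
scene wedge_grip 0.54 [0.18847996 0.3966675  0.059     ]
[327.2, 195.5, 349.3, 215.4] [ 0.5073232  -0.10993257 -1.57083992] 0.3235132158590308
top ring_centre 0.46 [ 0.4658573 -0.2057509  0.079    ]
top wedge 0.47 [0.20581845 0.37548755 0.014     ]
top wedge_grip 0.66 [0.20315447 0.3943379  0.059     ]
top wedge_grip 0.47 [0.23540742 0.2411501  0.059     ]
```

View pics/p3.png

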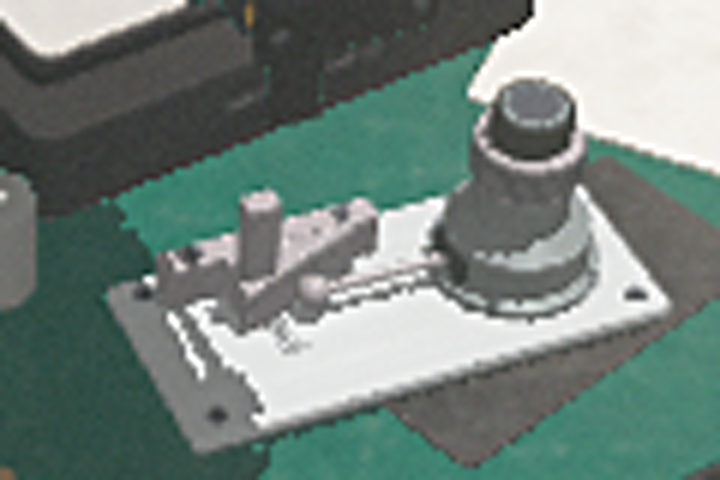

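The wedge stands flat on the plate along the bar, with the ball (crop px 313,292) touching its taper. Now the ring.

Request:
drive_tool(commands=[[-33, -3, 0, 0, 85], [-33, -3, 0, 0, 85], [-33, -3, 0, 0, 85], [-33, -2, 0, 0, 85], [0, 0, 0, -0.18, 85], [0, 0, 0, -0.18, 85], [0, 0, 0, 0, 85], [0, 0, 0, 0, 85]])

```text
clock: 20.18
position: [0.4726, -0.2059, 0.1643]
eef_rot: [-2.008, -2.416, -0.0]
force: [0.9, 1.0, 1.0]
gripper_width: 0.977
grip_force: 0.0
```

```bash
python3 - <<'E'
from h import *
s=observe();print(s["clock"],s["position"],s["eef_rot"],s["force"],s["torque"],s["qpos"])
E
```

```text
20.175 [ 0.47256232 -0.20594132  0.16432313] [-2.00791170e+00 -2.41611084e+00 -2.73792326e-04] [0.93672648 1.0048057  1.04376676] [-0.0644103  -0.00279388  0.00607178] [-0.33258276  0.14458624  0.71806573  1.85753531 -0.10304243  1.17672472
  0.60398841]
```

Request:
drive_tool(commands=[[0, 0, 30, 0, 85], [0, 0, 30, 0, 85], [0, 0, 25, 0, 85], [0, 0, 14, 0, 85], [0, 0, 5, 0, 85], [0, 0, 0, 0, 85], [0, 0, 0, 0, 85]], force=5)

```text
clock: 21.05
position: [0.4731, -0.2062, 0.0611]
eef_rot: [2.003, 2.419, 0.001]
force: [0.2, 0.4, 0.1]
gripper_width: 0.975
grip_force: 0.0
```

Request:
drive_tool(commands=[[0, 0, 0, 0, 60], [0, 0, 0, 0, 50], [0, 0, 0, 0, 40], [0, 0, 0, 0, 40], [0, 0, 0, 0, 40], [0, 0, 0, 0, 40]])

```text
clock: 21.8
position: [0.4704, -0.2066, 0.0599]
eef_rot: [-2.002, -2.416, 0.003]
force: [-8.5, -1.3, 5.6]
gripper_width: 0.557
grip_force: 5.0
```

```bash
python3 - <<'E'
from h import *
s=observe();print(s["clock"],s["position"],s["eef_rot"],s["force"],s["torque"],s["gripper_width"]*87)
E
```

```text
21.8 [ 0.47037351 -0.2065809   0.05993777] [-2.00246734 -2.41633127  0.00328346] [-8.50330323 -1.32667029  5.57007115] [-0.28554218  2.15279189 -0.06500301] 48.4548554975808
```

Request:
drive_tool(commands=[[0, -1.2, 0, 0, 40], [0, -1.2, 0, 0, 40], [0, 0, 0, 0, 40], [0, 0, 0, 0, 40]])

```text
clock: 22.3
position: [0.4701, -0.2065, 0.0602]
eef_rot: [-2.003, -2.42, 0.0]
force: [-1.0, -2.1, -2.7]
gripper_width: 0.559
grip_force: 5.0
```

```bash
cat > o.py <<'E'
from h import *
s=observe();r=s["eef_rot"]; a=2*np.arctan2(r[1],r[0])-np.pi/2
a=(a+np.pi/2)%np.pi-np.pi/2
c,sn=np.cos(a),np.sin(a); F=s["force"]
print(round(s["clock"],2),s["position"].round(4),"yt ang",round(a,3),"F tool x,y",round(-sn*F[0]+c*F[1],1),round(c*F[0]+sn*F[1],1),"F",F.round(1),"T",s["torque"].round(3),"j7",s["qpos"][6].round(2),"w",round(s["gripper_width"]*87,1))
E
python3 o.py
```

```text
22.3 [ 0.4701 -0.2065  0.0602] yt ang 0.188 F tool x,y -1.8 -1.4 F [-1.  -2.1 -2.7] T [-0.393  0.335 -0.04 ] j7 0.71 w 48.6
```

Request:
drive_tool(commands=[[0, 0, 0, 0, 35], [0, 0, 0, 0, 35], [0, 0, 0, 0.05, 35], [0, 0, 0, 0.05, 35], [0, 0, 0, 0.05, 35]], force=60)

```text
clock: 22.92
position: [0.4702, -0.2065, 0.0602]
eef_rot: [2.18, 2.262, -0.0]
force: [-0.4, -2.2, -4.5]
gripper_width: 0.549
grip_force: 60.0
```

```bash
python3 o.py
```

```text
22.93 [ 0.4702 -0.2065  0.0602] yt ang 0.037 F tool x,y -2.2 -0.5 F [-0.4 -2.2 -4.5] T [-0.511  0.324  0.417] j7 0.57 w 47.8
```

Request:
drive_tool(commands=[[0, 0, 0, 0.06, 35], [0, 0, 0, 0.06, 35]])

```text
clock: 23.18
position: [0.4702, -0.2065, 0.0602]
eef_rot: [2.312, 2.127, -0.0]
force: [0.4, -1.4, -5.0]
gripper_width: 0.547
grip_force: 60.0
```

```bash
python3 o.py; python3 - <<'E'
from h import *
c=capture("scene")
for r in pinpoint("scene","pin_ball")[:1]: print(r["p"],ray(c,r["location"],.027))
E
```

```text
23.18 [ 0.4702 -0.2065  0.0602] yt ang -0.083 F tool x,y -1.4 0.5 F [ 0.4 -1.4 -5. ] T [-0.59   0.235  0.398] j7 0.45 w 47.6
0.58 [ 0.52112896 -0.1091898   0.027     ]
```

Request:
drive_tool(commands=[[0, 0, 0, 0.06, 35], [0, 0, 0, 0.06, 35]])

```text
clock: 23.52
position: [0.4702, -0.2065, 0.0602]
eef_rot: [2.434, 1.986, -0.0]
force: [0.6, -3.4, -5.3]
gripper_width: 0.545
grip_force: 60.0
```

```bash
python3 o.py
```

```text
23.52 [ 0.4702 -0.2065  0.0602] yt ang -0.202 F tool x,y -3.2 1.2 F [ 0.6 -3.4 -5.3] T [-0.6    0.139  0.333] j7 0.34 w 47.4
```

Request:
drive_tool(commands=[[0, 0, 0, 0.06, 35], [0, 0, 0, 0.06, 35]])

```text
clock: 23.78
position: [0.4703, -0.2065, 0.0603]
eef_rot: [2.548, 1.837, 0.0]
force: [0.6, -3.7, -5.5]
gripper_width: 0.547
grip_force: 60.0
```

```bash
python3 o.py
```

```text
23.77 [ 0.4703 -0.2065  0.0603] yt ang -0.322 F tool x,y -3.3 1.7 F [ 0.6 -3.7 -5.5] T [-0.596  0.09   0.382] j7 0.23 w 47.6
```

Request:
drive_tool(commands=[[0, 0, 0, 0.06, 35], [0, 0, 0, 0.06, 35]])

```text
clock: 24.02
position: [0.4704, -0.2065, 0.0602]
eef_rot: [2.653, 1.682, -0.0]
force: [-0.4, -3.4, -4.9]
gripper_width: 0.548
grip_force: 60.0
```

```bash
python3 o.py
```

```text
24.02 [ 0.4704 -0.2065  0.0602] yt ang -0.441 F tool x,y -3.2 1.1 F [-0.4 -3.4 -4.9] T [-0.725  0.078  1.038] j7 0.12 w 47.6
```

Request:
drive_tool(commands=[[0, 0, 0, 0, 35], [0, 0, 0, 0, 35]])

```text
clock: 24.28
position: [0.4703, -0.2065, 0.0603]
eef_rot: [2.652, 1.684, -0.0]
force: [1.2, -3.1, -6.6]
gripper_width: 0.548
grip_force: 60.0
```

```bash
python3 o.py
```

```text
24.27 [ 0.4703 -0.2065  0.0603] yt ang -0.439 F tool x,y -2.3 2.4 F [ 1.2 -3.1 -6.6] T [-0.781 -0.086  0.975] j7 0.12 w 47.7
```

Request:
drive_tool(commands=[[0, 0, 0, 0, 35], [0, 0, 0, 0, 35], [0, 0, 0, 0, 35]])

```text
clock: 24.65
position: [0.4703, -0.2065, 0.0603]
eef_rot: [2.654, 1.681, 0.0]
force: [3.9, -4.2, -7.7]
gripper_width: 0.553
grip_force: 60.0
```

```bash
python3 o.py
```

```text
24.65 [ 0.4703 -0.2065  0.0603] yt ang -0.442 F tool x,y -2.1 5.3 F [ 3.9 -4.2 -7.7] T [-0.96  -0.457  0.997] j7 0.12 w 48.1
```

Request:
drive_tool(commands=[[0, 0, 0, 0, 60], [0, 0, 0, 0, 75], [0, 0, 0, 0, 85], [0, 0, 0, 0, 85], [0, 0, 0, 0, 85], [0, 0, -25, 0, 85], [0, 0, -40, 0, 85], [0, 0, -40, 0, 85], [0, 0, -30, 0, 85], [0, 0, 0, 0, 85], [0, 0, 0, 0, 85]])

```text
clock: 26.02
position: [0.4699, -0.2062, 0.1946]
eef_rot: [-2.654, -1.68, 0.0]
force: [0.4, -0.5, -1.5]
gripper_width: 0.978
grip_force: 0.0
```

```bash
python3 o.py; python3 - <<'E'
from h import *
c=capture("scene")
for th,z in(("pin_ball",.027),("wedge_grip",.059)):
    for r in pinpoint("scene",th)[:2]: print(th,r["p"],ray(c,r["location"],z))
d=c["frame"][160:240,290:410,::-1]
cv2.imwrite("pics/p4.png",cv2.resize(d,None,fx=6,fy=6,interpolation=cv2.INTER_CUBIC))
E
```

```text
26.02 [ 0.4699 -0.2062  0.1946] yt ang -0.442 F tool x,y -0.3 0.5 F [ 0.4 -0.5 -1.5] T [-0.147  0.109 -0.001] j7 -0.02 w 85.1
pin_ball 0.56 [ 0.48542464 -0.1124829   0.027     ]
wedge_grip 0.68 [0.19080662 0.3900559  0.059     ]
wedge_grip 0.66 [0.22140222 0.24872229 0.059     ]
```

View pics/p4.png

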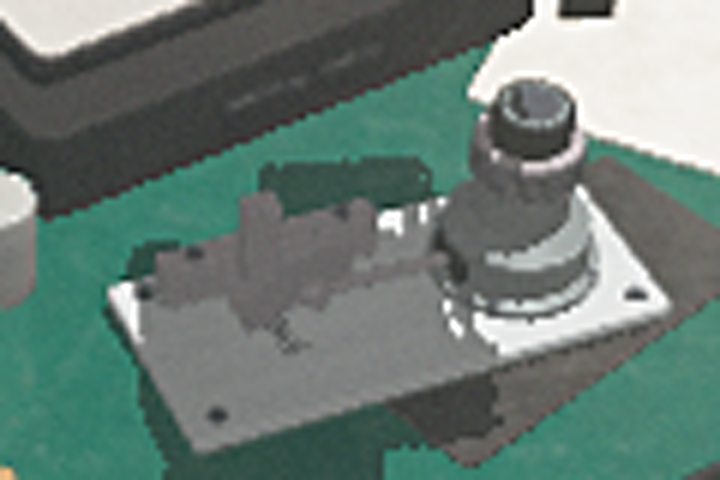

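The wedge tab (crop px 260,230) and the ball (313,292) are where they were before tightening, and the arm is clear of everything.

```bash
python3 -c "
from workcell import *
print(hand_in())"
```

```text
the job is handed in; nothing more can be done
None
```

I set the wedge against the stop bar and ball, turned the lock ring until it felt seated and held about 1.0 N m, let go and handed the job in at about 26 s; in the last picture the ball and wedge had not visibly moved, but `hand_in()` returned no verdict.

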